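# Move charged battery packs to the test rack in the same order

## Robot

A 7-joint arm with a two-finger parallel gripper is mounted at the origin on the work surface. World frame = base frame: x ahead of the robot, y to its left, z up, the work surface at z = 0. Lengths are in m, angles in rad, forces in N, time in s.
With the tool pointing down it reaches from about 0.35 to 0.9 m from the base axis. Payload 8.1 kg.
Tool frame: the origin (TCP) lies at the very end of the fingers, on their centre line; the grasp point (between the pads) lies 19 mm behind it; z points along the fingers, y is the line along which they close (so a half turn about z gives the same grasp; the last joint's range is limited). The gripper opens to 85 mm and grips with 20 to 120 N. Pads are 22 mm wide; open, the fingers measure 114 mm over their backs; the gripper's body (76 mm by 85 mm) begins 54 mm behind the grasp point. The pads swing forward as they close: fully open they stand 13 mm farther back than shut.
Start: joints at [-1.234, 0.434, 0.025, 1.573, -0.012, 1.134, -0.075], TCP at [0.266, 0.566, 0.231] pointing down, gripper open.
Joint ranges: [-2.62, 2.62], [-0.44, 2.09], [-1.27, 1.32], [0.08, 2.57], [-1.32, 4.46], [0.12, 2], [-2.74, 2.74]. Speed limits (rad/s): [2.22, 2.22, 3.01, 3.01, 3.14, 3.14, 3.14].

## Interface

Orientations are given as a rotation vector (axis times angle).
In Python, from rig import bot gives the robot as it stands. Calls block until the motion is done:
- bot.move_pose(position, orientation): joint-space move of the TCP to a pose.
- bot.move_l(position, ori=None, speed=0.15, stop_force=None): straight line of the TCP; ori=None keeps the orientation; speed is the mean speed in m/s. With stop_force (N) it stops when the force on the tool has changed by that much, and returns True; else False.
- bot.set_joints(angles): joint-space move.
- bot.open_gripper() and bot.close_gripper(effort=None): open the fingers fully, or close them until they stop; effort is the grip in N (None keeps the last).
- bot.dwell(seconds).
- bot.ik(position, orientation): joint angles nearest the present ones, or None.
- bot.snapshot(name): name is "scene" or "side" or "wrist"; returns a dict with "image" (420x560x3 uint8, red, green, blue), "depth" (420x560 float32, m along the optical axis (not along the pixel's ray), 0 where there is no reading), "fovy" (degrees; the focal length in pixels is half the picture's height over the tangent of half this angle, whatever the lens; pixels are square), "cx", "cy" (the principal point, pixels), "view" (4x4, takes a point from world to camera coordinates). Camera axes: x right, y up, looking along -z (the intrinsics and any distortion apply to the point x, -y, -z); pixel columns grow to the right and rows downward; lengths in m; the calibration is good to about 2 mm. A picture is of the moment at which its call begins.
A pose or a line that the arm cannot do raises bot.MotionError and nothing moves.
- bot.close_job(): hands the job in, once; it reports no verdict.
Readings, each from a call of its own:
- bot.current_clock(): time.
- bot.current_joint_positions(): joint angles.
- bot.current_joint_vel(): joint speeds.
- bot.current_joint_efforts(): joint torques, N m.
- bot.current_ee_pos(): TCP position.
- bot.current_tool_rot(): TCP orientation.
- bot.current_force(): force on the tool from outside, world axes, zero at the start.
- bot.current_moment(): the same for the moment, N m.
- bot.current_width(): opening from 0.0 (shut) to 1.0 (fully open).
Only numpy, scipy, OpenCV 4.12 (cv2) and the standard library are available. Lean on these libraries where they do the work, as an engineer would, in place of code of your own. Each camera call takes 0.05 s, during which the arm holds its last target. There are 200 camera calls.

## Task

The three battery packs in the grey charger are charged: move them to the white cups of the silver test rack, keeping the row in the same order, so that the pack next to the charger's tall supply block goes in the cup next to the test rack's white display head, the middle one in the middle, and the last one last. Set each pack down upright and fully seated in its cup, do not drop it in, and let go of it. Do not disturb the multimeter, the screwdriver or the roll of tape lying on the bench.

Things in the scene. Friction and masses are not known exactly. Their poses are not given: they have to be found in the camera images.
- pack_blue_center (a point): blue battery pack: upright cylinder 36 mm across, 80 mm tall, about 0.18 kg, blue sleeve, black foot, white band, grey disc on top. This point is its centre, 40 mm above its foot; z axis up. Starts in a charger dock; seated in a dock or cup its centre is 60 mm above the bench and its upper 60 mm stand free to grip.
- pack_yellow_center (a point): yellow battery pack: upright cylinder 36 mm across, 80 mm tall, about 0.18 kg, yellow sleeve, black foot, white band, grey disc on top. This point is its centre, 40 mm above its foot; z axis up. Starts in a charger dock; seated in a dock or cup its centre is 60 mm above the bench and its upper 60 mm stand free to grip.
- pack_green_center (a point): green battery pack: upright cylinder 36 mm across, 80 mm tall, about 0.18 kg, green sleeve, black foot, white band, grey disc on top. This point is its centre, 40 mm above its foot; z axis up. Starts in a charger dock; seated in a dock or cup its centre is 60 mm above the bench and its upper 60 mm stand free to grip.
- dock_blue: black dock of the grey charger that holds the blue pack at the start; three alike in a row at 75 mm spacing, places shuffled. Mouth 68 mm across, 40 mm above the bench. Origin: centre of its underside, 12 mm above the bench; z up, +y along the row towards the charger's supply block (grey, 70 mm tall, red rocker switch on top), 142 mm from the middle dock.
- dock_yellow: black dock of the grey charger that holds the yellow pack at the start; three alike in a row at 75 mm spacing, places shuffled. Mouth 68 mm across, 40 mm above the bench. Origin: centre of its underside, 12 mm above the bench; z up, +y along the row towards the charger's supply block (grey, 70 mm tall, red rocker switch on top), 142 mm from the middle dock.
- dock_green: black dock of the grey charger that holds the green pack at the start; three alike in a row at 75 mm spacing, places shuffled. Mouth 68 mm across, 40 mm above the bench. Origin: centre of its underside, 12 mm above the bench; z up, +y along the row towards the charger's supply block (grey, 70 mm tall, red rocker switch on top), 142 mm from the middle dock.
- cup_left: white flared cup with a dark floor, one of three alike in a row at 75 mm spacing on the silver test rack, a red and a black post (22 mm tall) 56 mm to its +x side; inside 48 mm across at its floor, 62 mm at its mouth. Origin: centre of its underside, 12 mm above the bench; floor 20 mm, mouth 40 mm above the bench. z up, +y along the row. This is the cup at the +y end of the row.
- cup_mid: white flared cup with a dark floor, one of three alike in a row at 75 mm spacing on the silver test rack, a red and a black post (22 mm tall) 56 mm to its +x side; inside 48 mm across at its floor, 62 mm at its mouth. Origin: centre of its underside, 12 mm above the bench; floor 20 mm, mouth 40 mm above the bench. z up, +y along the row. This is the middle cup.
- cup_right: white flared cup with a dark floor, one of three alike in a row at 75 mm spacing on the silver test rack, a red and a black post (22 mm tall) 56 mm to its +x side; inside 48 mm across at its floor, 62 mm at its mouth. Origin: centre of its underside, 12 mm above the bench; floor 20 mm, mouth 40 mm above the bench. z up, +y along the row. This is the cup at the -y end of the row.
- test_head: display head of the test rack: white box 100 x 46 x 56 mm, dark red display window and grey knob on top (knob top 78 mm above the bench), fixed at one end of the row of cups, 142 mm from the middle cup; which end changes. A low grey terminal box is at the other end. Origin: centre of its underside, 12 mm above the bench.
- multimeter: yellow multimeter lying on the bench, 180 x 86 x 36 mm, to be left alone. Origin: centre of its underside, x along its length.
- screwdriver: orange-handled screwdriver lying on the bench, 170 mm long, to be left alone. Origin: on its underside, x along its length.
- tape_roll: roll of blue tape lying on the bench, 68 mm across, 19 mm tall, to be left alone. Origin: centre of its underside.
Things that resemble listed ones, but are neither listed nor needed, are in the scene too. Of the things that look like the part that bears pack_yellow_center, the middle-sized one is meant.

How it is judged:
By the outcome, as a careful person would: the job done as asked, in the order asked, and still so for the second after the job is handed in, with the robot touching nothing.
It also fails if it takes over 83 s, if anything falls off the work surface, if the arm or the gripper's body presses on something with over 40 N, if the wrist force passes 120 N, or if a joint passes its speed limit or range.

## Working session

There is one attempt and no reset: what is moved stays moved. The work goes in short steps, each a Python script; the robot and the scene stay as the last script left them, time stands still between calls to the robot, and variables do not carry over. Pictures are saved under pics/ and viewed, on a budget of 14 in all, crops included, one or two more only if the job needs it, and the job is handed in when it is done.

```bash
mkdir -p pics; ls; python3 - <<'E'
from rig import bot
import cv2,numpy as np
for n in ("scene","side","wrist"):
    s=bot.snapshot(n); cv2.imwrite(f"pics/{n}0.png",s["image"][:,:,::-1]); np.savez(f"{n}0.npz",**s)
    print(n,{k:v for k,v in s.items() if k not in("image","depth")},(s["depth"]>0).mean())
print(bot.current_ee_pos(),bot.current_tool_rot(),bot.current_clock())
E
```

```text
pics
scene {'fovy': 54.68233823899905, 'cx': 285.87795163559406, 'cy': 207.69589408197572, 'view': array([[ 0.03722379,  0.99929953,  0.00385201, -0.02591094],
       [-0.53999814,  0.01687114,  0.84149711,  0.23627138],
       [ 0.84084267, -0.03340379,  0.54024789, -1.4872412 ],
       [ 0.        ,  0.        ,  0.        ,  1.        ]])} 0.9962627551020408
side {'fovy': 43.89744148966913, 'cx': 266.78304220206087, 'cy': 213.43745477874847, 'view': array([[-0.99987511, -0.01534511, -0.00377956,  0.56144703],
       [ 0.00841989, -0.719641  ,  0.69429528, -0.04093055],
       [-0.01337396,  0.69417675,  0.71968033, -1.19552153],
       [ 0.        ,  0.        ,  0.        ,  1.        ]])} 0.9959353741496598
wrist {'fovy': 58.950140161918725, 'cx': 283.96210350543345, 'cy': 210.26742276160743, 'view': array([[ 0.42527912,  0.9050593 , -0.00230715, -0.62482218],
       [-0.87093648,  0.40854907, -0.27305183,  0.03588398],
       [-0.24618551,  0.11813262,  0.96199656, -0.37980162],
       [ 0.        ,  0.        ,  0.        ,  1.        ]])} 0.9963137755102041
[0.26598553 0.56515391 0.23070267] [-6.85349982e-01 -3.06579498e+00  1.89487439e-03] 0.15
```

View pics/scene0.png

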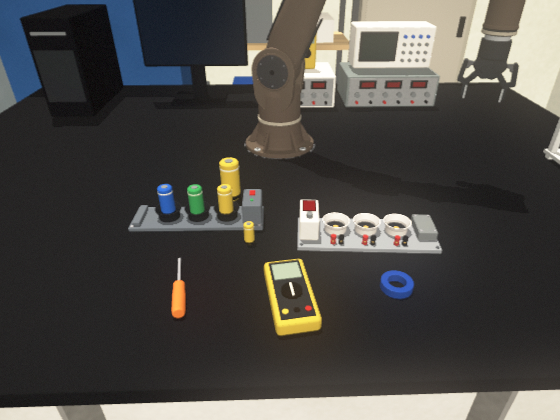

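View pics/side0.png

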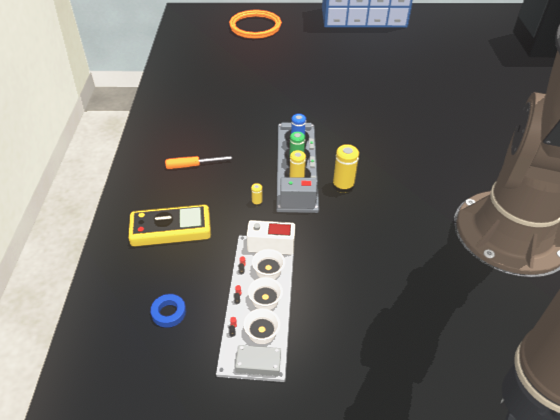

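The scene view shows the charger at the left (blue 166,190; green 196,190; yellow 225,190), with its supply block at the +y end (252,205). The row from the block is therefore yellow, green, blue. The rack's display head is at its -y end (309,215), and the cups are at (336,223), (367,224) and (397,225). The large yellow pack (230,175) and the small one (249,232) are decoys. The side view agrees.

Next I'll get rough positions and check the two cameras against each other.

```bash
cat > h.py <<'E'
import numpy as np,cv2
def f(s): return 210/np.tan(np.radians(float(s["fovy"]))/2)
def ray(s,u,v):
    V=s["view"];R=V[:3,:3];c=-R.T@V[:3,3]
    d=R.T@np.array([(u-s["cx"])/f(s),-(v-s["cy"])/f(s),-1.]);return c,d
def plane(s,u,v,z):
    c,d=ray(s,u,v);return c+d*(z-c[2])/d[2]
def tri(a,b):   # least squares crossing of rays; returns point and miss distance
    A=np.zeros((3,3));y=np.zeros(3);P=[]
    for c,d in (a,b):
        d=d/np.linalg.norm(d);M=np.eye(3)-np.outer(d,d);A+=M;y+=M@c;P.append((c,M))
    p=np.linalg.solve(A,y);return p,[round(1e3*np.linalg.norm(M@(p-c)),1) for c,M in P]
def proj(s,p):
    q=s["view"][:3,:3]@p+s["view"][:3,3];return s["cx"]+f(s)*q[0]/-q[2],s["cy"]+f(s)*q[1]/q[2]
def cloud(s):
    v,u=np.mgrid[:420,:560];D=s["depth"].astype(float)
    P=np.stack([(u-s["cx"])/f(s)*D,-(v-s["cy"])/f(s)*D,-D],-1)
    return (P-s["view"][:3,3])@s["view"][:3,:3]
def blobs(mask,amin):
    n,l,st,ce=cv2.connectedComponentsWithStats(mask.astype(np.uint8))
    return [(int(st[i,4]),ce[i].round(1),l==i) for i in range(1,n) if st[i,4]>=amin]
E
python3 - <<'E'
from h import *
S={n:dict(np.load(n+"0.npz")) for n in("scene","side")}
for n,s in S.items():
    P=cloud(s);h=cv2.cvtColor(s["image"],cv2.COLOR_RGB2HSV)
    print(n,"bench z",np.median(P[...,2][(abs(P[...,0]-.6)<.35)&(abs(P[...,1])<.5)]))
    W=(P[...,0]>.3)&(P[...,0]<.95)&(abs(P[...,1])<.5)&(P[...,2]>.008)&(P[...,2]<.2)
    H,S_,V=h[...,0],h[...,1],h[...,2]
    for nm,m in dict(yellow=(H>18)&(H<34)&(S_>120)&(V>80),green=(H>45)&(H<80)&(S_>100)&(V>50),blue=(H>100)&(H<128)&(S_>120)&(V>50),orange=(H<17)&(S_>150)&(V>120),white=(S_<40)&(V>190)).items():
        for a,c,l in blobs(m&W,25):
            q=P[l];print(nm,a,c,np.percentile(q,[3,97],axis=0).round(3).tolist())
    for a,c,l in blobs(W,150):
        q=P[l];print("obj",a,c,np.percentile(q,[2,98],axis=0).round(3).tolist())
E
```

```text
scene bench z 0.0005500194534692052
yellow 177 [228.1 163.8] [[0.357, -0.167, 0.102], [0.401, -0.122, 0.117]]
yellow 708 [227.9 190.7] [[0.382, -0.166, 0.021], [0.51, -0.122, 0.1]]
yellow 178 [248.4 232.1] [[0.578, -0.096, 0.009], [0.601, -0.075, 0.056]]
yellow 1340 [290.4 305.8] [[0.704, -0.043, 0.011], [0.877, 0.053, 0.036]]
yellow 37 [284.9 311. ] [[0.841, -0.013, 0.035], [0.856, -0.002, 0.039]]
green 96 [194.1 189.2] [[0.477, -0.238, 0.091], [0.509, -0.207, 0.101]]
green 248 [196.  204.3] [[0.489, -0.238, 0.033], [0.509, -0.206, 0.082]]
blue 104 [164.  188.8] [[0.474, -0.313, 0.09], [0.504, -0.281, 0.102]]
blue 270 [166.8 203.8] [[0.485, -0.313, 0.031], [0.505, -0.281, 0.081]]
blue 591 [396.4 282.9] [[0.728, 0.197, 0.009], [0.79, 0.258, 0.021]]
orange 114 [308.7 205.2] [[0.516, 0.048, 0.068], [0.556, 0.076, 0.071]]
orange 35 [332.9 238.6] [[0.613, 0.109, 0.015], [0.62, 0.118, 0.035]]
orange 35 [364.8 239.1] [[0.616, 0.184, 0.015], [0.625, 0.194, 0.036]]
orange 31 [397.  239.7] [[0.623, 0.258, 0.017], [0.631, 0.268, 0.036]]
orange 330 [178.3 299.1] [[0.747, -0.232, 0.01], [0.828, 
[... 2183 characters left out ...]
2]]
white 370 [189.8 217. ] [[0.713, -0.029, 0.033], [0.758, 0.025, 0.04]]
white 34 [162.9 217.4] [[0.779, 0.0, 0.039], [0.81, 0.01, 0.046]]
white 6998 [259.1 303. ] [[0.513, 0.057, 0.01], [0.637, 0.362, 0.068]]
obj 3483 [296.3 166.3] [[0.442, -0.368, 0.009], [0.536, -0.054, 0.101]]
obj 931 [344.9 167.8] [[0.352, -0.16, 0.011], [0.4, -0.118, 0.118]]
obj 365 [187.8 161.3] [[0.671, -0.238, 0.009], [0.823, -0.202, 0.027]]
obj 194 [256.2 193.3] [[0.576, -0.093, 0.01], [0.6, -0.073, 0.056]]
obj 2668 [168.7 224.6] [[0.696, -0.035, 0.011], [0.866, 0.057, 0.042]]
obj 9483 [258.5 303.6] [[0.511, 0.049, 0.009], [0.639, 0.368, 0.069]]
obj 676 [167.3 309.5] [[0.724, 0.199, 0.009], [0.786, 0.263, 0.022]]
```

```bash
cat >> h.py <<'E'
from scipy.spatial.transform import Rotation as Ro
def down(a):  # tool pointing down, its y (closing) axis at angle a from world x
    y=np.array([np.cos(a),np.sin(a),0]);z=np.array([0,0,-1.]);return Ro.from_matrix(np.c_[np.cross(y,z),y,z])
E
python3 - <<'E'
from h import *
from rig import bot
w=dict(np.load("wrist0.npz"));V=w["view"]
T=np.eye(4);T[:3,:3]=Ro.from_rotvec(bot.current_tool_rot()).as_matrix();T[:3,3]=bot.current_ee_pos()
X=np.linalg.inv(T)@np.linalg.inv(V);np.save("X.npy",X);print(X.round(4))
for tgt in([.568,.19],[.49,-.22]):
  for a in(0.,np.pi):
    R=down(a);d=R.as_matrix()@-X[:3,2];z=.36
    for k in(0,):
        cam=np.array([*tgt,.06])-d*(z-.06)/-d[2]
        p=cam-R.as_matrix()@X[:3,3]
        q=bot.ik(p,R.as_rotvec());print(tgt,a,p.round(3),None if q is None else np.round(q,2))
    for h in(.07,.20):
        q=bot.ik(np.array([*tgt,h]),R.as_rotvec());print(h,None if q is None else np.round(q,2))
E
```

```text
[[ 6.000e-04  9.620e-01  2.729e-01  6.960e-02]
 [ 1.000e+00 -9.000e-04  9.000e-04  9.000e-04]
 [ 1.100e-03  2.729e-01 -9.620e-01 -1.430e-01]
 [ 0.000e+00  0.000e+00  0.000e+00  1.000e+00]]
[0.568, 0.19] 0.0 [0.567 0.206 0.217] [-0.73  0.43  0.42  1.67 -0.19  1.08 -0.25]
0.07 [-0.67  0.59  0.38  1.83 -0.29  0.78 -0.14]
0.2 [-0.71  0.44  0.43  1.71 -0.2   1.04 -0.22]
[0.568, 0.19] 3.141592653589793 [0.569 0.174 0.217] [-0.24  0.41 -0.21  1.65  0.09  1.09  2.67]
0.07 [-0.2   0.59 -0.3   1.79  0.23  0.8   2.52]
0.2 [-0.25  0.43 -0.23  1.66  0.11  1.06  2.63]
[0.49, -0.22] 0.0 [ 0.489 -0.204  0.217] [-0.42  0.41  0.98  1.87 -0.38  1.07  0.72]
0.07 [-0.33  0.68  0.97  2.01 -0.76  0.86  1.08]
0.2 [-0.39  0.46  1.01  1.88 -0.45  1.05  0.8 ]
[0.49, -0.22] 3.141592653589793 [ 0.491 -0.236  0.217] [-0.44  0.51  1.16  1.85 -0.52  1.13 -2.23]
0.07 [-0.4   0.78  1.15  2.02 -0.89  0.97 -1.93]
0.2 [-0.46  0.53  1.16  1.89 -0.55  1.1  -2.23]
```

```bash
python3 - <<'E'
from h import *
from rig import bot
o=down(0).as_rotvec()
def look(n):
    bot.dwell(.15);s=bot.snapshot("wrist");np.savez(n+".npz",**s);cv2.imwrite(f"pics/{n}.png",s["image"][:,:,::-1])
bot.move_pose([.53,.206,.217],o);look("rackA")
bot.move_l([.61,.206,.217],speed=.2);look("rackB")
bot.move_pose([.53,-.204,.217],o);look("chgA")
bot.move_l([.45,-.204,.217],speed=.2);look("chgB")
print(bot.current_clock())
for k in("rack","chg"):
    cv2.imwrite(f"pics/{k}AB.png",cv2.resize(np.hstack([cv2.imread(f"pics/{k}{c}.png") for c in"AB"]),(800,300),interpolation=cv2.INTER_AREA))
E
```

```text
5.225
```

View pics/rackAB.png

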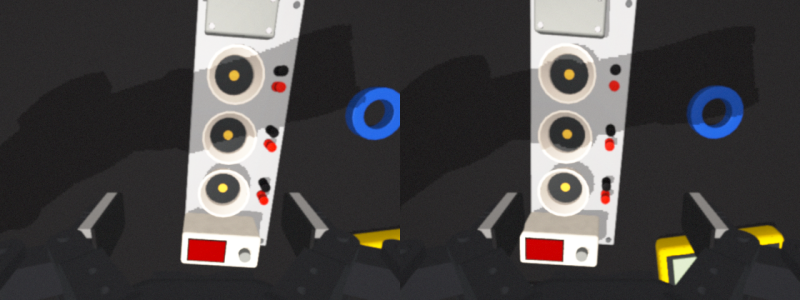

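View pics/chgAB.png

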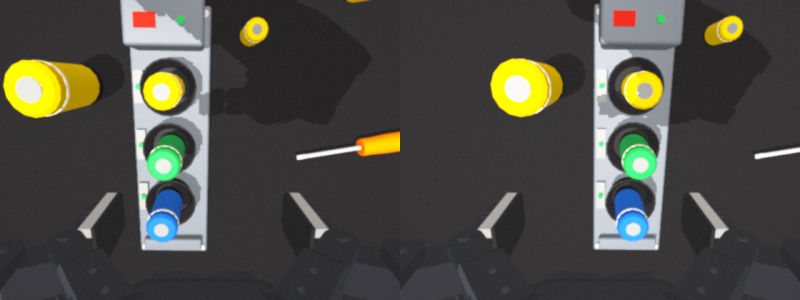

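The rack views show gold contacts at the cup centres, around (236,75), (229,135) and (222,188) in the shrunken left picture, with the head at the bottom (-y). The charger views show grey discs on the yellow, green and blue packs at about (162,91), (164,166) and (161,229), with the big decoy well to the left. Next I'll triangulate these points.

```bash
python3 - <<'E'
from h import *
def near(s,mask,p,amin,r=14):
    u=np.array(proj(s,p));b=[(np.linalg.norm(c-u),a,c) for a,c,l in blobs(mask,amin)]
    b=sorted((x for x in b),key=lambda x:x[0]);return b[0]
L=lambda n:dict(np.load(n+".npz"))
def hsv(s):return cv2.split(cv2.cvtColor(s["image"],cv2.COLOR_RGB2HSV))
A,B=L("rackA"),L("rackB")
for nm,p in dict(right=(.565,.114,.02),mid=(.57,.189,.02),left=(.572,.264,.02)).items():
    q=[]
    for s in(A,B):
        H,S,V=hsv(s);m=(H>12)&(H<34)&(S>90)&(V>90)
        d,a,c=near(s,m,np.array(p),20);q.append((ray(s,*c),a,c,plane(s,*c,.02)))
    P,e=tri(q[0][0],q[1][0]);print("contact",nm,P.round(4),e,[(x[1],x[2].tolist(),x[3].round(4)[:2].tolist()) for x in q])
    # rim: white outer contour
    q=[]
    for s in(A,B):
        C=cloud(s);H,S,V=hsv(s)
        m=(abs(C[...,2]-.039)<.006)&(np.hypot(C[...,0]-P[0],C[...,1]-P[1])<.045)
        t=C[m];xy=t[:,:2]
        M=np.c_[2*xy,np.ones(len(xy))];sol=np.linalg.lstsq(M,(xy**2).sum(1),rcond=None)[0];q.append((len(t),sol[:2].round(4).tolist(),np.percentile(t[:,2],98).round(4)))
    print("  rim",q)
A,B=L("chgA"),L("chgB")
for nm,p in dict(yellow=(.489,-.147,.1),green=(.490,-.221,.1),blue=(.488,-.296,.1)).items():
    q=[]
    for s in(A,B):
        H,S,V=hsv(s);m=(S<60)&(V>110)
        m=cv2.morphologyEx(m.astype(np.uint8),cv2.MORPH_OPEN,np.ones((3,3)))
        d,a,c=near(s,m,np.array(p),60);q.append((ray(s,*c),a,c,plane(s,*c,.1)))
    P,e=tri(q[0][0],q[1][0]);print(nm,P.round(4),e,[(x[1],x[2].tolist(),x[3].round(4)[:2].tolist()) for x in q])
# cross-check with fixed cameras
S=[L("scene0"),L("side0")]
for nm,p in dict(yellow=(.489,-.147,.1),green=(.490,-.221,.1),blue=(.488,-.296,.1)).items():
    o=[]
    for s in S:
        C=cloud(s);m=(C[...,2]>.093)&(C[...,2]<.106)&(np.hypot(C[...,0]-p[0],C[...,1]-p[1])<.03)
        t=C[m];o.append(((t.min(0)+t.max(0))/2).round(4).tolist())
    print(nm,"depth top",o)
E
```

```text
contact right [0.5568 0.1275 0.0214] [np.float64(0.0), np.float64(0.0)] [(155, [311.4, 262.8], [0.557, 0.1269]), (161, [231.0, 261.6], [0.5566, 0.1268])]
  rim [(1550, [0.5561, 0.1274], np.float64(0.0421)), (1552, [0.557, 0.1275], np.float64(0.0421))]
contact mid [0.5621 0.2021 0.0206] [np.float64(0.0), np.float64(0.0)] [(170, [318.8, 188.7], [0.5621, 0.202]), (170, [233.7, 187.4], [0.562, 0.202])]
  rim [(1782, [0.5615, 0.203], np.float64(0.0418)), (1772, [0.562, 0.2028], np.float64(0.0417))]
contact left [0.5673 0.2772 0.0217] [np.float64(0.0), np.float64(0.0)] [(203, [327.3, 105.3], [0.5674, 0.2771]), (204, [236.4, 103.7], [0.567, 0.2772])]
  rim [(2089, [0.5667, 0.2766], np.float64(0.0418)), (2101, [0.5671, 0.2767], np.float64(0.0418))]
yellow [ 0.4907 -0.1483  0.1015] [np.float64(0.1), np.float64(0.1)] [(430, [225.5, 128.5], [0.4905, -0.1484]), (378, [342.3, 126.8], [0.4909, -0.1483])]
green [ 0.4897 -0.2229  0.1013] [np.float64(0.0), np.float64(0.0)] [(355, [228.3, 232.0], [0.4895, -0.2233]), (352, [336.4, 230.6], [0.4899, -0.2233])]
blue [ 0.4846 -0.298   0.1014] [np.float64(0.1), np.float64(0.1)] [(275, [225.4, 321.9], [0.4843, -0.299]), (280, [326.1, 320.5], [0.4848, -0.2988])]
yellow depth top [[0.4938, -0.1485, 0.0979], [0.4917, -0.1463, 0.099]]
green depth top [[0.4917, -0.2227, 0.0981], [0.4899, -0.2209, 0.0989]]
blue depth top [[0.4875, -0.297, 0.0981], [0.4857, -0.2953, 0.0984]]
```

```bash
cat > job.py <<'E'
from h import *
from rig import bot
PK=dict(yellow=(.4907,-.1483),green=(.4897,-.2229),blue=(.4846,-.298))
CUP=dict(yellow=(.5567,.1273),green=(.562,.2022),blue=(.5671,.277))
oC,oR=down(-.03).as_rotvec(),down(-.07).as_rotvec()
ZG,ZH=.056,.20
def grab(n):
    x,y=PK[n]
    bot.move_pose([x,y,ZH],oC);bot.move_l([x,y,ZG+.06],speed=.15)
    print("down stop",bot.move_l([x,y,ZG],speed=.08,stop_force=8))
    bot.close_gripper(40);w=bot.current_width()
    bot.move_l([x,y,ZG+.03],speed=.06);bot.move_l([x,y,ZH],speed=.15)
    print(n,"width",w,bot.current_width(),"F",np.round(bot.current_force(),1),bot.current_clock())
def carry(n):
    x,y=CUP[n];bot.move_l([x,y,ZH],oR,speed=.25)
def place(n):
    x,y=CUP[n]
    bot.move_l([x,y,ZG+.03],speed=.12)
    st=bot.move_l([x,y,ZG-.004],speed=.02,stop_force=4)
    print(n,"contact",st,"tcp",np.round(bot.current_ee_pos(),4),"F",np.round(bot.current_force(),1))
def release(n):
    bot.open_gripper();bot.dwell(.2);p=bot.current_ee_pos()
    bot.move_l([p[0],p[1],ZG+.06],speed=.08);bot.move_l([p[0],p[1],ZH],speed=.2);print("t",bot.current_clock())
def pic(n,cam):
    s=bot.snapshot(cam);np.savez(n+".npz",**s);cv2.imwrite(f"pics/{n}.png",s["image"][:,:,::-1]);return s
E
python3 - <<'E'
from job import *
grab("yellow");pic("g1","side")
carry("yellow");pic("g2","side")
E
```

```text
down stop False
yellow width 0.41220766784052915 0.41355971932573804 F [ 0.1  0.5 -1.5] 9.2917
```

```bash
python3 -c "
import cv2
i=cv2.imread('pics/g2.png')[60:400,150:450];cv2.imwrite('pics/g2c.png',cv2.resize(i,None,fx=1.75,fy=1.75))"
```

```text
(no output)
```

View pics/g2c.png

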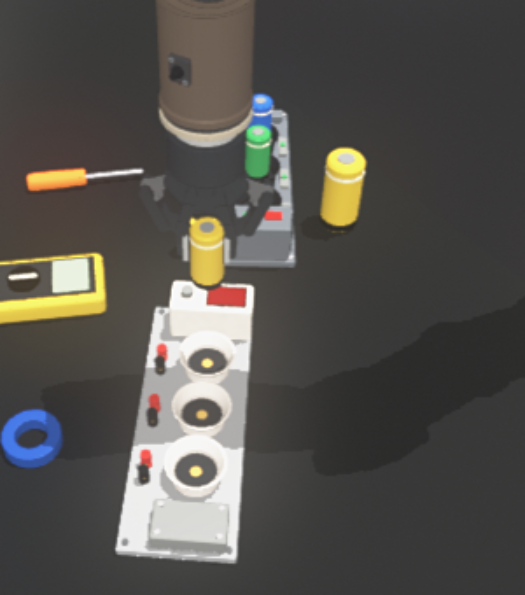

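The yellow pack hangs upright in the fingers, at about (207,250) in this crop. It is raised over the head-side cup, and nothing else has moved.

```bash
python3 - <<'E'
from job import *
place("yellow");release("yellow");s=pic("p1","wrist");pic("p1s","side")
C=cloud(s);x,y=CUP["yellow"]
m=(C[...,2]>.09)&(C[...,2]<.115)&(np.hypot(C[...,0]-x,C[...,1]-y)<.03);t=C[m];print(m.sum(),((t.min(0)+t.max(0))/2).round(4),np.median(t[:,2]))
i=np.hstack([cv2.imread('pics/p1.png')[:, 80:480],cv2.imread('pics/p1s.png')[:, 100:500]]);cv2.imwrite('pics/p1c.png',i)
E
```

```text
yellow contact True tcp [0.5567 0.1273 0.0564] F [-1.6 -0.   6.5]
t 15.325
2122 [0.5563 0.1273 0.0967] 0.10053928953625627
```

View pics/p1c.png

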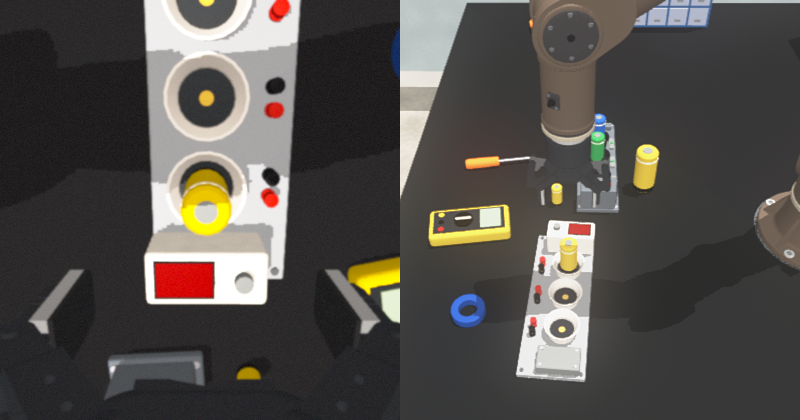

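The yellow pack is seated upright in the head-side cup (left half 205,200; right half 568,255), with its top at z = 0.1005 and its centre within 1 mm of the cup's. I'll do the other two the same way.

```bash
python3 - <<'E'
from job import *
for n in("green","blue"):
    grab(n)
    if not .35<bot.current_width()<.48: raise SystemExit("bad grip")
    carry(n);place(n);release(n)
R=down(-.07)
bot.move_pose([.565,.22,.24],R.as_rotvec());bot.dwell(.2);s=pic("fw","wrist")
bot.move_pose([.40,.40,.26],R.as_rotvec());bot.dwell(.5)
pic("fs","side");pic("fc","scene")
for k in("fw","fs","fc"):
  s=dict(np.load(k+".npz"));C=cloud(s)
  for n,(x,y) in CUP.items():
    m=(C[...,2]>.094)&(C[...,2]<.115)&(np.hypot(C[...,0]-x,C[...,1]-y)<.03);t=C[m]
    print(k,n,m.sum(),((t.min(0)+t.max(0))/2-[x,y,0]).round(4) if m.sum() else None,np.median(t[:,2]).round(4))
for k in("side","scene"):  # things to be left alone: image change
  a=dict(np.load(k+"0.npz"))["image"];b=dict(np.load(("fs" if k=="side" else "fc")+".npz"))["image"]
  for nm,p in dict(meter=(.785,.007,.03),driver=(.75,-.22,.015),tape=(.757,.23,.015)).items():
    u,v=map(int,proj(dict(np.load(k+"0.npz")),np.array(p)));sl=np.s_[v-25:v+25,u-30:u+30]
    g=[np.float32(cv2.cvtColor(q,cv2.COLOR_RGB2HSV)[...,1][sl]) for q in(a,b)]
    print(k,nm,"shift px",np.round(cv2.phaseCorrelate(*g)[0],2))
cv2.imwrite('pics/fin.png',np.hstack([cv2.imread('pics/fw.png')[:, 80:480],cv2.imread('pics/fs.png')[:, 100:500]]))
print(bot.current_clock())
E
```

```text
down stop False
green width 0.40839452490846995 0.40804983904911873 F [ 0.7 -0.6 -2.5] 20.45
green contact True tcp [0.562  0.2022 0.0565] F [-1.6 -0.3  6.5]
t 26.975
down stop False
blue width 0.41319709809949207 0.40735572035649936 F [-0.6  0.3 -3.4] 32.4917
blue contact True tcp [0.5671 0.277  0.0564] F [-1.3 -0.5  7. ]
t 39.6167
fw yellow 1271 [-0.0007  0.0005  0.099 ] 0.1007
fw green 1507 [-0.0006 -0.0002  0.0989] 0.1006
fw blue 1817 [-0.0006 -0.0003  0.0998] 0.1005
fs yellow 200 [0.0011 0.001  0.0991] 0.0998
fs green 237 [0.0005 0.001  0.0989] 0.0996
fs blue 268 [0.0002 0.0016 0.0995] 0.0995
fc yellow 113 [ 0.004  -0.0004  0.0988] 0.1002
fc green 121 [ 0.002  -0.0013  0.0986] 0.1001
fc blue 116 [ 0.0036 -0.0017  0.0988] 0.1003
side meter shift px [-0.01 -0.02]
side driver shift px [0.03 0.  ]
side tape shift px [-0.06 -0.05]
scene meter shift px [-0.08 -0.03]
scene driver shift px [-0.02 -0.03]
scene tape shift px [ 0.04 -0.  ]
41.8167
```

View pics/fin.png

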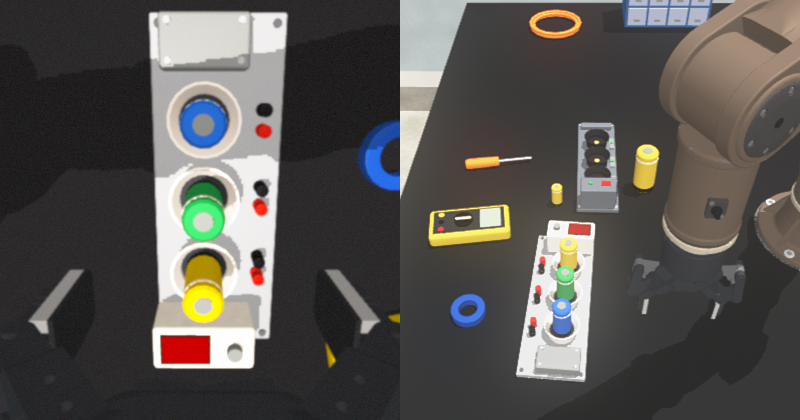

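View pics/fc.png

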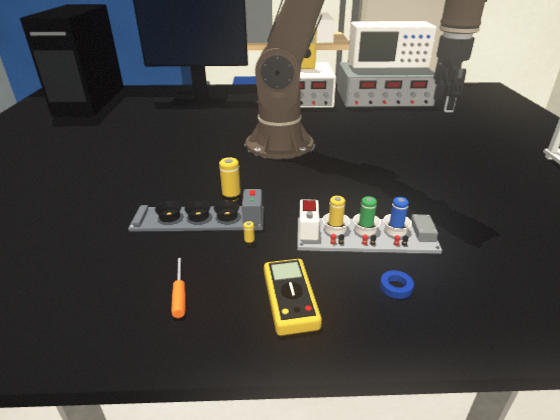

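All three packs stand upright in the cups: yellow next to the head (337,212), green in the middle (368,213) and blue last (400,213). The docks are empty, the bench items haven't moved, and the arm is clear.

```bash
python3 -c "
from rig import bot
bot.close_job()"
```

```text
the job is handed in; nothing more can be done
```

I moved all three packs from the charger to the test rack in the same order and handed the job in at about 42 s on the robot's clock. Yellow is in the cup next to the display head, green is in the middle and blue is last. Each pack was lowered slowly until it touched the cup floor, then released.

- **Seating:** the last wrist and side views put every pack top at 99.5–100.7 mm (100 mm expected when fully seated). Centres were within 2 mm of the cup centres, and all three stand upright.
- **Disagreement:** the scene camera put the packs 2–4 mm farther out in x. It showed a similar offset before anything moved, so I read it as calibration error.
- **Left alone:** the multimeter, screwdriver and tape moved less than 0.1 pixel between the first and last pictures. The two other yellow packs look unmoved by eye.

No check failed. The largest wrist force I read was about 7 N, when the packs touched down.

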